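# Seal the damp box

### The arm

A 6-joint arm with a two-finger parallel gripper is mounted at the origin on the work surface. World frame = base frame: x ahead of the robot, y to its left, z up, the work surface at z = 0. Lengths are in m, angles in rad, forces in N, time in s.
With the tool pointing down it reaches from about 0.275 to 0.975 m from the base axis. Payload 8.4 kg.
Tool frame: the origin (TCP) lies between the finger pads; the fingertips stand r.tip_reach ahead of it and the grasp point (between the pads) lies 6 mm ahead of it (r.tip_reach is the distance from the TCP to the fingertips, in m); z points along the fingers, y is the line along which they close (so a half turn about z gives the same grasp; the last joint's range is limited). The gripper opens to 92 mm and grips with 3 to 60 N. Pads are 20 mm wide; open, the fingers measure 128 mm over their backs; the gripper's body (75 mm by 189 mm) begins 69 mm behind the grasp point.
Start: joints at [-1.13, 0.353, 1.633, -0, 1.155, -0.002], TCP at [0.268, -0.565, 0.24] pointing down, gripper open.
Joint ranges: [-2.63, 2.63], [-0.92, 2.1], [0.06, 2.66], [-1.3, 4.44], [0, 2.69], [-3.02, 3.02]. Speed limits (rad/s): [2.22, 2.22, 2.79, 3.14, 3.14, 3.14].

### API

Orientations are given as [roll, pitch, yaw] about the fixed x, y, z axes, in that order (R = Rz(yaw) Ry(pitch) Rx(roll)).
In Python, from plant import r, optics, sensors gives the robot as it stands (r), with the cameras (optics) and the readings (sensors).
- The arm moves only by the shell command python3 drive.py 'ROWS' [FORCE]. ROWS is a JSON list of rows, 1 to 8 of them, each of 5 numbers: the finger opening in m, then dx, dy, dz in m, then a turn about the tool's z in rad; each row is the pose to reach, as a shift and turn from the pose commanded when the command began, along the tool's axes at that moment; what a row does not reach only later rows make up. A row lasts 1/12 s, in which the tool goes at most 0.0417 m and 0.125 rad, less where a joint would pass 70% of its speed; a pose out of reach is approached as far as the arm can. The fingers move at their own pace and stop on an object; FORCE is the grip in N (left out, the last holds). Time passes only in rows, so rows that do not move let the fingers close. It prints the time, the measured TCP pose, the force, the opening and the grip force at its end.
- sensors.sense(): the state, without advancing time (a new reading comes with each control period).
- optics.snapshot(name): name is "scene" or "top" or "wrist"; returns a dict with "color" (420x560x3 uint8, red, green, blue), "depth" (420x560 float32, m along the optical axis (not along the pixel's ray), 0 where there is no reading), "vertical_fov" (degrees; the focal length in pixels is half the picture's height over the tangent of half this angle, whatever the lens; pixels are square), "cx", "cy" (the principal point, pixels), "D" ([k1, k2, p1, p2, k3] as OpenCV has them; the pictures are not rectified), "origin" and "rotation" of the camera in the world. Camera axes: x right, y up, looking along -z (the intrinsics and any distortion apply to the point x, -y, -z); pixel columns grow to the right and rows downward; lengths in m; the calibration is good to about 2 mm. A picture is of the moment at which its call begins.
- r.job_done(): hands the job in; it is judged then, once.
The state is a dict: "time_s": time; "q": joint angles; "qd": joint speeds; "effort": joint torques, N m; "position": TCP position; "orientation": TCP orientation; "force": force on the tool from outside, world axes, zero at the start; "moment": the same for the moment, N m; "grip_width": finger opening in m; "grasp_force": force on a finger pad.
Only numpy, scipy, OpenCV 4.12 (cv2) and the standard library are available. Lean on these libraries where they do the work, as an engineer would, in place of code of your own. Each camera call takes 0.05 s, during which the arm holds its last target. There are 200 camera calls.

### The job

Close the potter's damp box so that it is airtight: pick the grey lid up by its handle, lay it on the white tub, and press its rim down point by point, corner after corner, until the seal is fully seated and the lid lies flush on the tub all the way round. Use the handle only to lift and lay the lid, not to force it down, and leave the other things on the table where they are.

Things in the scene. Friction and masses are not known exactly. Their poses are not given: they have to be found in the camera images.
- tub: white open plastic tub with two clay pieces in it, fixed to the table at the robot's left or right, turned. Oblong: 160 x 120 mm over its flat rim, rim top 80 mm above the table, mouth 136 x 96 mm, body walls 4 mm. Origin: centre of the underside, on the table; x along the long side, y along the short side, z up.
- seal (a point): centre of the tub's mouth, level with the rim (80 mm up). Round it runs a black rubber seal 6 mm wide, 74 mm (x) and 54 mm (y) from it, 6.5 mm proud of the rim. It sinks where the lid presses and stays down, resisting 6 N at each corner and mid-side. The stiff lid tilts: one corner takes 12 to 20 N and the far one may rise until its turn; the middle would take 48 N
- lid: grey stiff loose lid, 0.2 to 0.33 kg, lying right side up. Origin: centre of its underside, x along its long side, z up. Upwards: step 120 x 80 mm (0 to 6 mm), plug 128 x 88 (to 14 mm; 4 mm play each side in the mouth), cover plate 160 x 120 (to 22 mm), bar handle 64 (x) x 16 (y) mm (to 52 mm). Fits either way round. Origin 72.5 mm above the table on the unseated seal, 66 mm seated
- handle: the lid's bar handle, fixed on the middle of its cover plate: 64 mm long (x), 16 mm wide (y), 30 mm tall. Origin: centre of its foot, 22 mm above the lid's underside; axes as the lid. For lifting the lid only, not for forcing it down
- corner_a (a point): press point on the lid's top face at its +x +y corner, 14 mm in from both edges; in the lid's frame (+0.066, +0.046, +0.022) m. With the lid laid on the unseated seal it is about 94.5 mm above the table, fully seated 88 mm
- corner_b (a point): press point on the lid's top face at its +x -y corner, 14 mm in from both edges; in the lid's frame (+0.066, -0.046, +0.022) m. With the lid laid on the unseated seal it is about 94.5 mm above the table, fully seated 88 mm
- corner_c (a point): press point on the lid's top face at its -x -y corner, 14 mm in from both edges; in the lid's frame (-0.066, -0.046, +0.022) m. With the lid laid on the unseated seal it is about 94.5 mm above the table, fully seated 88 mm
- corner_d (a point): press point on the lid's top face at its -x +y corner, 14 mm in from both edges; in the lid's frame (-0.066, +0.046, +0.022) m. With the lid laid on the unseated seal it is about 94.5 mm above the table, fully seated 88 mm
- beaker: bystander: grey clay beaker, 64 mm across, 75 mm tall, upright; origin at the centre of its foot; leave it alone
- jar: bystander: small white lidded jar, 44 mm across, 60 mm tall, upright; origin at the centre of its foot; leave it alone
- bowl: bystander: shallow cream bowl, 100 mm across, 40 mm tall; origin at the centre of its foot; leave it alone
- brush: bystander: flat brush with a wooden handle lying on the table along its own x, about 200 mm long; origin near its middle; leave it alone

How it is judged:
By the outcome, as a careful person would: the job done as asked, in the order asked, and still so for the second after the job is handed in, with the robot touching nothing.
It also fails if it takes over 64 s, if anything falls off the work surface, if the arm or the gripper's body presses on something with over 40 N, if the wrist force passes 120 N, or if a joint passes its speed limit or range.

## Working session

There is one attempt and no reset: what is moved stays moved. The work goes in short steps, Python scripts to look and compute and a shell command to move; the robot and the scene stay as the last step left them, time stands still between calls to the robot, and variables do not carry over. Pictures are saved under pics/ and viewed, at most 10 in all, crops included, and the job is handed in when it is done.

```bash
ls; mkdir -p pics
python3 - <<'E'
from plant import r, optics, sensors
import cv2,numpy as np,pickle
print(sensors.sense(), r.tip_reach)
s={}
for n in("scene","top"):
    d=optics.snapshot(n); s[n]=d
    print(n,d["vertical_fov"],d["cx"],d["cy"],d["D"],d["origin"],d["rotation"])
pickle.dump(s,open("s0.pkl","wb"))
im=s["top"]["color"][:,:,::-1]
cv2.imwrite("pics/top0.png",im)
E
```

```text
drive.py
pics
plant.py
{'time_s': 0.0, 'q': array([-1.13039899e+00,  3.53640332e-01,  1.63409308e+00, -3.61361280e-05,
        1.15517490e+00, -2.40910752e-03]), 'qd': array([-7.33016744e-04, -1.01455183e-04, -3.51409392e-04, -7.64691344e-04,
       -9.09062630e-05,  2.75826179e-04]), 'effort': array([ 1.89357430e-03, -5.93836999e+01, -3.34222341e+01,  6.96827425e-02,
        2.30883347e-02, -1.10236358e-04]), 'position': array([ 0.2675989 , -0.56433711,  0.23888611]), 'orientation': array([-3.14027691e+00,  2.98708080e-05,  4.42821071e-01]), 'force': array([-0.38883212,  0.37136997,  0.75148719]), 'moment': array([-0.04254606, -0.05037976, -0.0012315 ]), 'grasp_force': 0.0, 'grip_width': 0.09178123200582} 0.025
scene 57.049658551127614 279.3836902443166 201.8583183305368 [0.02289649 0.         0.         0.         0.        ] [ 0.92444799 -0.27366311  0.80283895] [0.55974753 0.004959   0.8066197 ]
top 56.32753658173811 277.49969025659664 211.80453646960484 [-0.05056954  0.          0.          0.          0.        ] [0.48349287 0.00235814 0.97664052] [ 0.12324627 -0.00173408 -1.5799097 ]
```

View pics/top0.png

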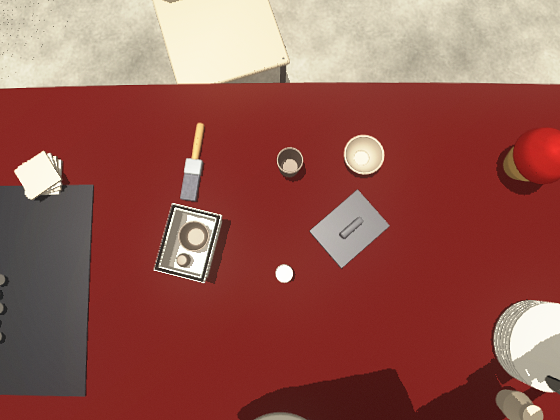

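The top view shows the tub near pixel (188,243), the lid near (350,229) with its handle at (351,228), and the jar at (284,273). The beaker is at (290,161), the bowl at (364,155) and the brush at (193,165).

```bash
cat > h.py <<'E'
import cv2,numpy as np
from scipy.spatial.transform import Rotation as R
def rays(d,uv):
    f=d["color"].shape[0]/2/np.tan(np.radians(d["vertical_fov"])/2)
    K=np.array([[f,0,d["cx"]],[0,f,d["cy"]],[0,0,1]])
    n=cv2.undistortPoints(np.asarray(uv,float).reshape(-1,1,2),K,np.asarray(d["D"],float)).reshape(-1,2)
    v=np.c_[n[:,0],-n[:,1],-np.ones(len(n))]
    return v@R.from_euler("xyz",d["rotation"]).as_matrix().T
def onplane(d,uv,z):
    v=rays(d,uv);o=np.asarray(d["origin"]);return o+v*((z-o[2])/v[:,2])[:,None]
def tri(d1,p1,d2,p2):
    A=np.zeros((3,3));b=np.zeros(3)
    for d,p in((d1,p1),(d2,p2)):
        v=rays(d,[p])[0];v/=np.linalg.norm(v);M=np.eye(3)-np.outer(v,v);A+=M;b+=M@np.asarray(d["origin"])
    return np.linalg.solve(A,b)
def depthpts(d):
    h,w=d["depth"].shape;uu,vv=np.meshgrid(np.arange(w),np.arange(h))
    v=rays(d,np.c_[uu.ravel(),vv.ravel()]);return (np.asarray(d["origin"])+v*d["depth"].ravel()[:,None]).reshape(h,w,3)
def quad(mask):
    c=max(cv2.findContours(mask,cv2.RETR_EXTERNAL,cv2.CHAIN_APPROX_NONE)[0],key=cv2.contourArea)
    hull=cv2.convexHull(c)
    q=cv2.approxPolyN(hull,4).reshape(-1,2).astype(float) if hasattr(cv2,"approxPolyN") else cv2.boxPoints(cv2.minAreaRect(c))
    return q,cv2.contourArea(c)
E
python3 - <<'E'
import pickle,cv2,numpy as np
from h import *
s=pickle.load(open("s0.pkl","rb"))
for n in s:
    im=s[n]["color"][:,:,::-1];hsv=cv2.cvtColor(im,cv2.COLOR_BGR2HSV)
    m=((hsv[...,1]<60)&(hsv[...,2]>40)).astype(np.uint8)*255
    c=cv2.connectedComponentsWithStats(m)
    for i in range(1,c[0]):
        if 200<c[2][i,4]<12000: print(n,i,c[2][i],c[3][i].round(1), s[n]["color"][c[1]==i].mean(0).round())
    cv2.imwrite(f"pics/{n}_0.png",im)
d=s["top"];P=depthpts(d)
for u,v in((350,229),(325,232),(352,227),(188,208),(215,240),(188,243),(400,300)): print((u,v),P[v,u].round(4))
E
```

```text
scene 5 [  285     1   192   140 11976] [386.7  76.7] [92. 85. 84.]
scene 7 [482   0  40  67 321] [501.6  32.2] [60. 58. 55.]
scene 10 [  0  42  39  44 624] [16.8 62.4] [99. 95. 91.]
scene 13 [534  90  26  34 535] [549.8 106.1] [138. 129. 115.]
scene 14 [ 274  117   76   75 2678] [310.2 152.6] [151. 138. 125.]
scene 16 [214 176  19  27 395] [223.4 189.3] [205. 192. 179.]
scene 17 [340 179  41  39 682] [359.8 197.5] [163. 156. 157.]
scene 18 [ 162  231   70   74 3853] [197.6 267.8] [144. 137. 136.]
scene 19 [213 313  51  53 234] [236.9 339.4] [240. 223. 190.]
scene 20 [222 323  32  33 805] [237.2 339.2] [244. 231. 202.]
top 3 [348 142  33  29 692] [363.8 156.1] [240. 228. 201.]
top 13 [180 158  23  43 692] [190.9 178.8] [180. 177. 177.]
top 16 [ 310  190   80   78 3170] [349.  228.3] [171. 166. 162.]
top 18 [ 154  203   68   80 2655] [187.5 243.7] [189. 183. 171.]
top 19 [188 228  16  17 216] [195.5 236.2] [236. 224. 200.]
top 20 [276 264  17  19 252] [283.9 273. ] [249. 248. 245.]
top 22 [ 494  300   66   94 4983] [530.3 343.2] [202. 197. 184.]
top 31 [255 413  51   7 251] [280.1 416.6] [150. 142. 124.]
(350, 229) [ 0.5554 -0.1715  0.0525]
(325, 232) [ 0.551  -0.1157  0.0224]
(352, 227) [ 0.5603 -0.1768  0.0503]
(188, 208) [0.6043 0.205  0.087 ]
(215, 240) [0.531  0.1438 0.0768]
(188, 243) [0.5275 0.2199 0.0145]
(400, 300) [ 0.3833 -0.2992  0.0019]
```

View pics/scene_0.png

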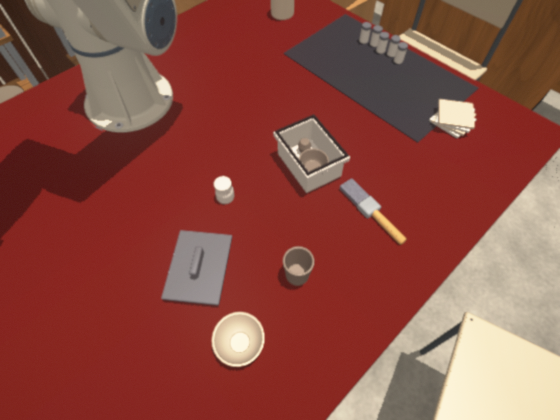

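The scene view shows the lid near (197,267) with its handle at (196,262), the tub at (311,152), the jar at (224,190), the beaker at (298,266), the bowl at (238,339) and the brush at (372,210). Next I triangulate corners across the two views.

```bash
cat > meas.py <<'E'
import pickle
from h import *
def whole(d,uv0):
    hsv=cv2.cvtColor(d["color"],cv2.COLOR_RGB2HSV)
    # everything that is not the red cloth
    m=(((hsv[...,1]<120)|(hsv[...,2]<25))).astype(np.uint8)*255
    m=cv2.morphologyEx(m,cv2.MORPH_OPEN,np.ones((3,3)))
    l=cv2.connectedComponents(m)[1];return (l==l[uv0[1],uv0[0]]).astype(np.uint8)*255
def fit(Q):
    c=Q.mean(0);o=np.argsort(np.arctan2(*(Q-c)[:,1::-1].T));Q=Q[o]
    e=np.roll(Q,-1,0)-Q;L=np.linalg.norm(e[:,:2],axis=1);k=0 if L[0]+L[2]>L[1]+L[3] else 1
    v=e[k]-e[k+2];return c,np.arctan2(v[1],v[0]),L
E
python3 - <<'E'
from meas import *
s=pickle.load(open("s0.pkl","rb"));t,sc=s["top"],s["scene"]
for name,a,b,z in(("lid",(330,229),(190,280),.022),):
    qa,A=quad(whole(t,a));qb,B=quad(whole(sc,b));print(qa.tolist(),A,qb.tolist(),B)
    Xa=onplane(t,qa,z);Xb=onplane(sc,qb,z)
    for X in(Xa,Xb):
        c,y,L=fit(X);print(name,c.round(4),np.degrees(y).round(2),L.round(4))
    T=[]
    for i,x in enumerate(Xa):
        j=np.argmin(np.linalg.norm(Xb-x,axis=1));T.append(tri(t,qa[i],sc,qb[j]))
    print(np.round(T,4));c,y,L=fit(np.array(T));print(c.round(4),np.degrees(y),L)
# tub: outer silhouette of rim: depth band mask in each view
for n,d,box in(("top",t,(145,195,235,290)),("scene",sc,(260,110,360,195))):
    P=depthpts(d);m=np.zeros(P.shape[:2],np.uint8);u0,v0,u1,v1=box
    m[v0:v1,u0:u1]=((P[v0:v1,u0:u1,2]>.070)&(P[v0:v1,u0:u1,2]<.1))*255
    q,A=quad(m)
    for z in(.08,.0865):
        c,y,L=fit(onplane(d,q,z));print("tub",n,z,c.round(4),np.degrees(y).round(2),L.round(4))
    print(q.tolist(),P[m>0][:,2].mean())
# handle
for n,d,box in(("top",t,(330,210,370,245)),("scene",sc,(180,240,212,285))):
    P=depthpts(d);u0,v0,u1,v1=box;m=np.zeros(P.shape[:2],bool);m[v0:v1,u0:u1]=P[v0:v1,u0:u1,2]>.042
    X=P[m];cc=np.cov(X[:,:2].T);w,V=np.linalg.eigh(cc);print("handle",n,X.mean(0).round(4),np.degrees(np.arctan2(V[1,1],V[0,1])),np.sqrt(w*12).round(4),m.sum(),np.median(X[:,2]))
# crop zoom of the tub
cr=[cv2.resize(d["color"][v0:v1,u0:u1],(400,400*(v1-v0)//(u1-u0)))[:300,:,::-1] for d,(u0,v0,u1,v1) in((t,(135,195,245,280)),(sc,(260,110,360,195)))]
cv2.imwrite("pics/tub.png",np.hstack([c[:300] for c in cr]))
E
```

```text
[[390.0, 226.0], [341.0, 268.0], [308.0, 231.0], [357.0, 188.0]] 3135.0 [[233.0, 234.0], [218.0, 306.0], [160.0, 299.0], [179.0, 229.0]] 3919.5
lid [ 0.5603 -0.1752  0.022 ] 129.84 [0.1232 0.1625 0.1195 0.1593]
lid [ 0.5627 -0.1765  0.022 ] 129.89 [0.1214 0.1656 0.1248 0.1634]
[[ 0.5649 -0.278   0.0147]
 [ 0.4632 -0.1531  0.023 ]
 [ 0.555  -0.0734  0.0181]
 [ 0.6604 -0.2     0.0147]]
[ 0.5609 -0.1761  0.0176] 129.4600487731193 [0.12335529 0.16479787 0.12153742 0.16108743]
tub top 0.08 [0.527  0.2064 0.08  ] -13.9 [0.1616 0.1223 0.1605 0.1206]
tub top 0.0865 [0.5266 0.2049 0.0865] -13.9 [0.1604 0.1214 0.1593 0.1197]
[[222.0, 214.0], [204.0, 283.0], [153.0, 270.0], [171.0, 202.0]] 0.08279621775033577
tub scene 0.08 [0.5281 0.2055 0.08  ] -14.75 [0.1706 0.1281 0.1692 0.1258]
tub scene 0.0865 [0.5317 0.2012 0.0865] -14.75 [0.169  0.1269 0.1677 0.1247]
[[352.0, 158.0], [306.0, 180.0], [271.0, 131.0], [314.0, 113.0]] 0.0820328587514203
handle top [ 0.5589 -0.1707  0.0716] 117.9482794207504 [0.0215 0.1152] 184 0.051762090570508734
handle scene [ 0.5734 -0.1791  0.0693] 162.27927826571766 [0.0384 0.2032] 255 0.052373201309704576
```

View pics/tub.png

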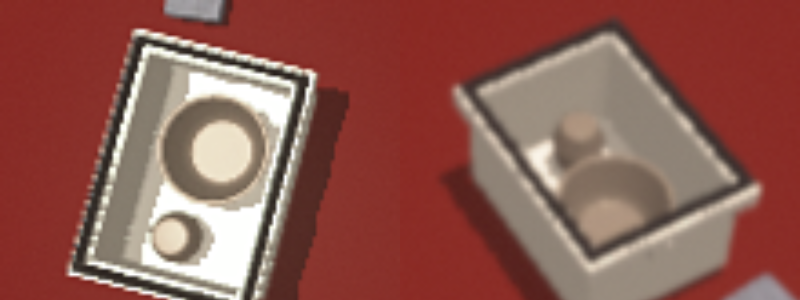

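The crops show the tub's black seal ring standing on a white rim, with the two clay pieces well below it. Next I look with the wrist camera above the tub.

```bash
cat > go.py <<'E'
import sys,numpy as np
from plant import r, optics, sensors
from scipy.spatial.transform import Rotation as R
def go(x,y,z,yaw):
    s=sensors.sense();M=R.from_euler("xyz",s["orientation"]).as_matrix()
    d=M.T@(np.array([x,y,z])-s["position"]);yw=s["orientation"][2]
    t=(yw-np.radians(yaw)+np.pi)%(2*np.pi)-np.pi   # tool z points down
    print("at",s["position"].round(4),"yaw",np.degrees(yw).round(2),"F",s["force"].round(1),"shift",d.round(4),"turn",t.round(3),"rows",max(np.linalg.norm(d)/.0417,abs(t)/.125).round(1),"t",round(s["time_s"],2))
if __name__=="__main__": go(*map(float,sys.argv[1:5]))
E
python3 go.py .5 .2 .42 100; python3 -c "
from plant import r, optics, sensors
from scipy.spatial.transform import Rotation as R
d=optics.snapshot('wrist');s=sensors.sense()
M=R.from_euler('xyz',s['orientation']).as_matrix()
print(M.T@(d['origin']-s['position']),(M.T@R.from_euler('xyz',d['rotation']).as_matrix()).round(3),d['vertical_fov'],d['D'])"
```

```text
at [ 0.2676 -0.5644  0.2389] yaw 25.37 F [0.5 0.1 0.2] shift [ 0.5375 -0.5913 -0.1804] turn -1.303 rows 19.6 t 0.1
[ 0.07692547 -0.00016039 -0.14485985] [[ 0.     0.962  0.273]
 [ 1.    -0.    -0.001]
 [-0.001  0.273 -0.962]] 69.42236528154531 [-0.03541062  0.          0.          0.          0.        ]
```

```bash
python3 go.py .53 .13 .32 100
```

```text
at [ 0.2677 -0.5644  0.2391] yaw 25.37 F [-0.2 -0.1 -0.6] shift [ 0.5346 -0.5151 -0.0804] turn -1.303 rows 17.9 t 0.15
```

```bash
R='[0.09,0.535,-0.515,-0.08,-1.3]'; python3 drive.py '[[0.09,0.535,-0.515,-0.08,-1.3],[0.09,0.535,-0.515,-0.08,-1.3],[0.09,0.535,-0.515,-0.08,-1.3],[0.09,0.535,-0.515,-0.08,-1.3],[0.09,0.535,-0.515,-0.08,-1.3],[0.09,0.535,-0.515,-0.08,-1.3],[0.09,0.535,-0.515,-0.08,-1.3],[0.09,0.535,-0.515,-0.08,-1.3]]'; python3 go.py .53 .13 .32 100
```

```text
time_s: 0.82
position: [0.3851, -0.2528, 0.2755]
orientation: [3.141, 0.0, 1.449]
force: [1.4, -0.7, 0.8]
grip_width: 0.09
grasp_force: 0.0
at [ 0.3851 -0.2528  0.2755] yaw 83.0 F [ 1.4 -0.7  0.8] shift [ 0.3976  0.0971 -0.0445] turn -0.297 rows 9.9 t 0.82
```

```bash
python3 drive.py '[[0.09,0.38,0.095,-0.045,-0.25],[0.09,0.38,0.095,-0.045,-0.25],[0.09,0.38,0.095,-0.045,-0.25],[0.09,0.38,0.095,-0.045,-0.25],[0.09,0.38,0.095,-0.045,-0.25],[0.09,0.38,0.095,-0.045,-0.25],[0.09,0.38,0.095,-0.045,-0.25],[0.09,0.38,0.095,-0.045,-0.25]]'; python3 drive.py '[[0.09,0.05,0.01,0,0],[0.09,0.05,0.01,0,0],[0.09,0.05,0.01,0,0],[0.09,0.05,0.01,0,0]]'
python3 - <<'E'
from plant import r, optics, sensors
import pickle,cv2
d=optics.snapshot("wrist");pickle.dump(d,open("w1.pkl","wb"));cv2.imwrite("pics/w1.png",d["color"][:,:,::-1])
E
```

```text
time_s: 1.48
position: [0.5059, 0.0558, 0.3136]
orientation: [3.141, 0.0, 1.693]
force: [0.4, -0.5, 0.1]
grip_width: 0.0899
grasp_force: 0.0
time_s: 1.82
position: [0.5091, 0.1044, 0.3129]
orientation: [-3.141, 0.001, 1.695]
force: [0.0, -0.1, 0.2]
grip_width: 0.0902
grasp_force: 0.0
```

View pics/w1.png

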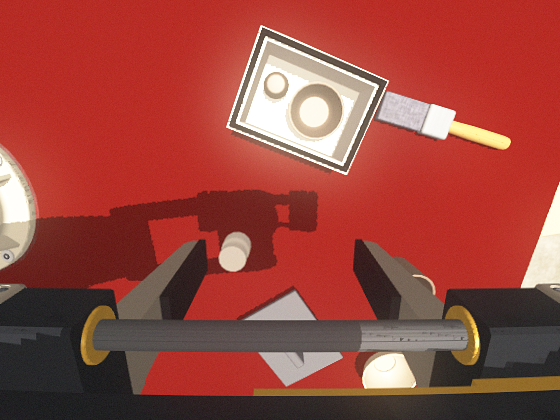

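The wrist view shows the tub with corners near (262,27), (386,80), (347,174), (228,127). The brush end is just right of the rim at (383,105), and the lid with its handle is partly visible at (290,340).

```bash
python3 - <<'E'
from meas import *
s=pickle.load(open("s0.pkl","rb"));w=pickle.load(open("w1.pkl","rb"));t=s["top"]
res=[]
for n,d,(u0,v0,u1,v1) in(("w",w,(215,15,400,185)),("top",t,(148,197,228,288)),("scene",s["scene"],(265,108,357,190))):
    hsv=cv2.cvtColor(d["color"],cv2.COLOR_RGB2HSV);m=np.zeros(hsv.shape[:2],np.uint8)
    sel=(hsv[...,2]<85)&(hsv[...,1]<110)
    if n=="scene": sel=(hsv[...,2]<80)&(hsv[...,1]<90)
    m[v0:v1,u0:u1]=sel[v0:v1,u0:u1]*255
    n_,l,st,_=cv2.connectedComponentsWithStats(m,connectivity=8);k=1+np.argmax(st[1:,4]);m=(l==k).astype(np.uint8)*255
    c=max(cv2.findContours(m,cv2.RETR_EXTERNAL,cv2.CHAIN_APPROX_NONE)[0],key=cv2.contourArea)
    q=cv2.approxPolyN(cv2.convexHull(c),4).reshape(-1,2).astype(float)
    for z in (.083,.0865):
        X=onplane(d,q,z);c_,y,L=fit(X);print(n,z,c_.round(4),np.degrees(y).round(2),L.round(4),st[k,4])
        rect=cv2.minAreaRect((onplane(d,c.reshape(-1,2).astype(float),z)[:,:2]*1000).astype(np.float32));print("   rect",np.round(rect[0],1),np.round(rect[1],1),round(rect[2],2))
    res.append((d,q,X))
T=[]
for p,x in zip(res[0][1],res[0][2]):
    j=np.argmin(np.linalg.norm(res[1][2]-x,axis=1));T.append(tri(w,p,t,res[1][1][j]))
print(np.round(T,4),fit(np.array(T)))
E
python3 go.py .545 -.19 .22 129.8
```

```text
w 0.083 [0.6067 0.2379 0.083 ] 130.73 [0.0058 0.005  0.0023 0.0097] 11
   rect [607.3 238.1] [3.8 8.7] 35.4
w 0.0865 [0.6057 0.2374 0.0865] 130.73 [0.0058 0.0049 0.0023 0.0096] 11
   rect [606.2 237.5] [3.8 8.6] 35.4
top 0.083 [0.5262 0.2069 0.083 ] -14.66 [0.1523 0.1151 0.1532 0.113 ] 467
   rect [526.1 206.9] [114.1 152.7] 75.7
top 0.0865 [0.526  0.2061 0.0865] -14.66 [0.1517 0.1146 0.1526 0.1126] 467
   rect [525.9 206.1] [113.7 152.1] 75.7
scene 0.083 [0.5407 0.2035 0.083 ] 104.58 [0.0603 0.1137 0.1849 0.1652] 155
   rect [527.2 207.1] [111.9 150.2] 75.79
scene 0.0865 [0.5426 0.2012 0.0865] 104.58 [0.06   0.1132 0.184  0.1644] 155
   rect [529.1 204.7] [111.4 149.5] 75.79
[[0.6127 0.2411 0.0804]
 [0.6082 0.2346 0.0982]
 [0.6173 0.2502 0.0434]
 [0.6167 0.2486 0.0521]] (array([0.61373843, 0.24361951, 0.06853958]), np.float64(1.0574558512983823), array([0.00793065, 0.00843788, 0.00179658, 0.01811086]))
at [0.5091 0.1036 0.313 ] yaw 97.01 F [-0.3 -0.8 -0.1] shift [-2.957e-01 -1.000e-04  9.320e-02] turn -0.572 rows 7.4 t 1.87
```

Run:
```python
from meas import *
s=pickle.load(open("s0.pkl","rb"));w=pickle.load(open("w1.pkl","rb"));t=s["top"];sc=s["scene"]
def seal(d,box,V,S):
    u0,v0,u1,v1=box;hsv=cv2.cvtColor(d["color"],cv2.COLOR_RGB2HSV);m=np.zeros(hsv.shape[:2],np.uint8)
    m[v0:v1,u0:u1]=((hsv[...,2]<V)&(hsv[...,1]<S))[v0:v1,u0:u1]*255
    _,l,st,_=cv2.connectedComponentsWithStats(m);m=(l==1+np.argmax(st[1:,4])).astype(np.uint8)*255
    c=max(cv2.findContours(m,cv2.RETR_EXTERNAL,cv2.CHAIN_APPROX_NONE)[0],key=cv2.contourArea).reshape(-1,2).astype(float)
    return c
def rect(d,c,z):
    X=(onplane(d,c,z)[:,:2]*1000).astype(np.float32);r=cv2.minAreaRect(X);return r,cv2.boxPoints(r)/1000
cw=seal(w,(215,15,392,185),120,110)
for V in(100,120,140):
    for z in(.08,.0865): r=rect(w,seal(w,(215,15,392,185),V,110),z)[0];print(V,z,np.round(r[0],1),np.round(r[1],1),round(r[2],2))
# heights: centre of the rectangle seen from each view as function of z: least distance
ct=seal(t,(148,197,228,288),85,110);cs=seal(sc,(265,108,357,190),80,90)
for a,ca,b,cb,n in((w,cw,t,ct,"w-top"),(w,cw,sc,cs,"w-scene"),(t,ct,sc,cs,"top-scene")):
    f=[np.linalg.norm(np.subtract(rect(a,ca,z)[0][0],rect(b,cb,z)[0][0])) for z in np.arange(.06,.11,.002)]
    print(n,"z",.06+.002*np.argmin(f),min(f))
```

```text
100 0.08 [536.1 241.6] [ 49.1 155. ] 73.4
100 0.0865 [535.4 240.6] [ 48.3 152.3] 73.41
120 0.08 [527.9 207.1] [114.5 155.4] 75.8
120 0.0865 [527.5 206.7] [112.6 152.7] 75.8
140 0.08 [527.9 207.1] [114.9 155.5] 75.8
140 0.0865 [527.4 206.6] [112.9 152.9] 75.8
w-top z 0.08399999999999999 1.6246091210346065
w-scene z 0.08399999999999999 0.4712789434444582
top-scene z 0.08199999999999999 0.7384659073259459
```

```bash
python3 drive.py '[[0.09,-0.295,0,0.06,-0.57],[0.09,-0.295,0,0.06,-0.57],[0.09,-0.295,0,0.06,-0.57],[0.09,-0.295,0,0.06,-0.57],[0.09,-0.295,0,0.06,-0.57],[0.09,-0.295,0,0.06,-0.57],[0.09,-0.295,0,0.06,-0.57],[0.09,-0.295,0,0.06,-0.57]]';python3 drive.py '[[0.09,0,0,0,0],[0.09,0,0,0,0]]'
python3 - <<'E'
from plant import r, optics, sensors
import pickle,cv2
d=optics.snapshot("wrist");pickle.dump(d,open("w2.pkl","wb"));cv2.imwrite("pics/w2.png",d["color"][:,:,::-1])
E
```

```text
time_s: 2.53
position: [0.5439, -0.1935, 0.2527]
orientation: [-3.14, 0.0, 2.259]
force: [1.1, -0.1, 0.0]
grip_width: 0.09
grasp_force: 0.0
time_s: 2.7
position: [0.544, -0.191, 0.2528]
orientation: [-3.141, -0.001, 2.258]
force: [-0.4, 0.6, -0.2]
grip_width: 0.0903
grasp_force: 0.0
```

View pics/w2.png

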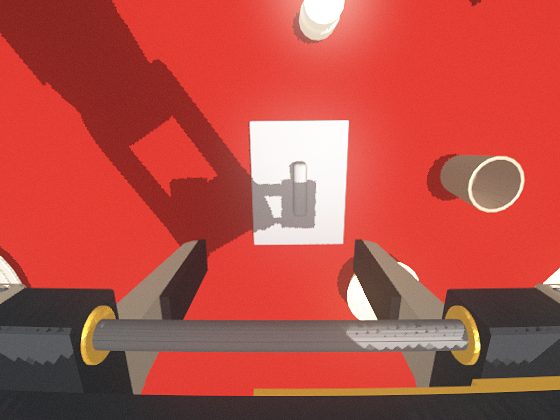

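The lid is upright in view, corners near (250,121), (348,121), (345,243), (254,244), handle at (300,188). The beaker (480,182) and jar (320,15) are clear of it.

```bash
python3 - <<'E'
from meas import *
s=pickle.load(open("s0.pkl","rb"));w=pickle.load(open("w2.pkl","rb"));t=s["top"]
hsv=cv2.cvtColor(w["color"],cv2.COLOR_RGB2HSV)
def comp(m,p):
    l=cv2.connectedComponents(m)[1];return max(cv2.findContours((l==l[p[1],p[0]]).astype(np.uint8),cv2.RETR_EXTERNAL,cv2.CHAIN_APPROX_NONE)[0],key=cv2.contourArea).reshape(-1,2).astype(float)
m=((hsv[...,1]<90)&(hsv[...,2]>40)).astype(np.uint8)
c=comp(m,(280,140));q=cv2.approxPolyN(cv2.convexHull(c.astype(int).reshape(-1,1,2).astype(np.int32)),4).reshape(-1,2)
print(q.tolist())
ct=max(cv2.findContours(whole(t,(330,229)),cv2.RETR_EXTERNAL,cv2.CHAIN_APPROX_NONE)[0],key=cv2.contourArea).reshape(-1,2).astype(float)
for z in(.018,.022,.026):
    r=cv2.minAreaRect((onplane(w,c,z)[:,:2]*1000).astype(np.float32));rt=cv2.minAreaRect((onplane(t,ct,z)[:,:2]*1000).astype(np.float32));print(z,np.round(r[0],1),np.round(r[1],1),round(r[2],2),"top",np.round(rt[0],1),np.round(rt[1],1),round(rt[2],2))
P=depthpts(w)
X=P[160:217,280:320].reshape(-1,3);X=X[(X[:,2]>.045)&(X[:,2]<.06)];rr=cv2.minAreaRect((X[:,:2]*1000).astype(np.float32));print("handle depth",X.mean(0).round(4),rr,"plate z",np.median(P[130:150,265:330,2]))
E
python3 go.py .5615 -.1755 .05 129.8
```

```text
[[349, 120], [343, 244], [253, 244], [249, 120]]
0.018 [ 562.  -175.8] [120.8 161.1] 40.04 top [ 560.5 -176.1] [121.6 161.7] 40.19
0.022 [ 561.3 -175.4] [119.6 159.4] 40.04 top [ 560.2 -175.4] [121.1 161. ] 40.19
0.026 [ 560.6 -174.9] [118.3 157.7] 40.04 top [ 559.8 -174.7] [120.6 160.4] 40.19
handle depth [ 0.56   -0.1748  0.0514] ((561.1554565429688, -175.51148986816406), (15.615638732910156, 63.14972686767578), 40.05293655395508) plate z 0.021996260278812352
at [ 0.5443 -0.1897  0.2532] yaw 129.46 F [ 0.1  0.5 -0.3] shift [-2.000e-04  2.230e-02  2.032e-01] turn -0.006 rows 4.9 t 2.75
```

```bash
python3 drive.py '[[0.05,0,0.022,0.04,-0.01],[0.05,0,0.022,0.08,-0.01],[0.05,0,0.022,0.12,-0.01],[0.05,0,0.022,0.15,-0.01],[0.05,0,0.022,0.16,-0.01],[0.05,0,0.022,0.16,-0.01]]' 40; python3 go.py .561 -.1753 .052 130.04
```

```text
time_s: 3.25
position: [0.5606, -0.173, 0.0915]
orientation: [-3.139, -0.004, 2.274]
force: [0.4, -0.9, -0.3]
grip_width: 0.052
grasp_force: 0.0
at [ 0.5606 -0.173   0.0915] yaw 130.27 F [ 0.4 -0.9 -0.3] shift [-0.0022 -0.0011  0.0395] turn 0.004 rows 0.9 t 3.25
```

```bash
python3 drive.py '[[0.05,-0.001,0,0.02,0],[0.05,-0.001,0,0.04,0],[0.05,-0.001,0,0.04,0],[0.05,-0.001,0,0.04,0]]'; python3 go.py .561 -.1753 .052 130.04; python3 drive.py '[[0,-0.001,0,0,0],[0,-0.001,0,0,0],[0,-0.001,0,0,0],[0,-0.001,0,0,0],[0,-0.001,0,0,0],[0,-0.001,0,0,0]]' 40
```

```text
time_s: 3.58
position: [0.5637, -0.175, 0.055]
orientation: [3.141, 0.001, 2.273]
force: [-0.7, -0.2, 0.1]
grip_width: 0.0503
grasp_force: 0.0
at [ 0.5637 -0.175   0.055 ] yaw 130.23 F [-0.7 -0.2  0.1] shift [ 0.0015 -0.0022  0.003 ] turn 0.003 rows 0.1 t 3.58
time_s: 4.08
position: [0.5638, -0.1759, 0.0538]
orientation: [3.141, 0.0, 2.273]
force: [-0.9, -0.6, 5.6]
grip_width: 0.016
grasp_force: 40.0
```

```bash
python3 drive.py '[[0,0,0,-0.01,0],[0,0,0,-0.04,0],[0,0,0,-0.08,0],[0,0,0,-0.12,0],[0,0,0,-0.15,0],[0,0,0,-0.15,0],[0,0,0,-0.15,0],[0,0,0,-0.15,0]]'
python3 - <<'E'
from meas import *
from plant import r, optics, sensors
d=optics.snapshot("wrist");pickle.dump(d,open("w3.pkl","wb"));s=sensors.sense()
cv2.imwrite("pics/w3.png",d["color"][:,:,::-1])
M=R.from_euler("xyz",s["orientation"]).as_matrix();print(s["position"],s["orientation"],s["force"],s["moment"],s["grip_width"])
P=(depthpts(d)-s["position"])@M
for u,v in((300,120),(280,150),(320,150),(250,200),(300,200)): print(u,v,P[v,u].round(4))
E
python3 go.py .527 .2065 .20 165.8
```

```text
time_s: 4.75
position: [0.5628, -0.1755, 0.2025]
orientation: [-3.141, -0.001, 2.273]
force: [0.6, -0.2, -2.7]
grip_width: 0.0158
grasp_force: 40.0
[ 0.56247728 -0.17541359  0.20173559] [-3.14007912e+00 -2.46866890e-03  2.27279146e+00] [-0.92636214 -0.17867922 -2.00183475] [-0.01556208 -0.15536723  0.04155149] 0.01569089329465653
300 120 [0.0785 0.0114 0.0306]
280 150 [0.0618 0.0002 0.0315]
320 150 [0.0618 0.0234 0.0319]
250 200 [ 0.0322 -0.0178  0.0308]
300 200 [0.032  0.0123 0.0316]
at [ 0.5625 -0.1754  0.2017] yaw 130.22 F [-0.9 -0.2 -2. ] shift [0.3145 0.2195 0.0022] turn -0.621 rows 9.2 t 4.8
```

View pics/w3.png

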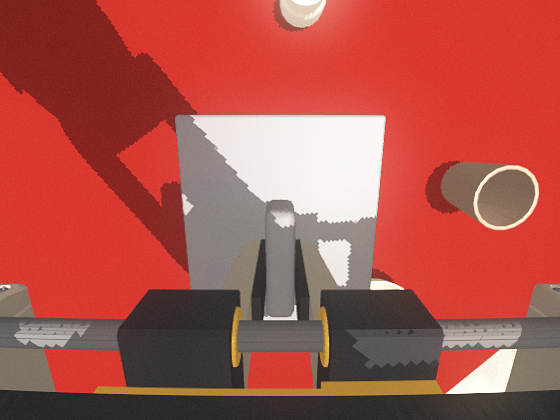

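The lid hangs level, its far edge at row ~115 from (177,115) to (385,116). It is centred between the fingers.

Run:
```python
from meas import *
from plant import r, optics, sensors
d=pickle.load(open("w3.pkl","rb"));s=sensors.sense()
M=R.from_euler("xyz",s["orientation"]).as_matrix()
hsv=cv2.cvtColor(d["color"],cv2.COLOR_RGB2HSV)
m=(hsv[...,1]<100).astype(np.uint8)
zt=s["position"][2]-.0313
def tool(uv): return (onplane(d,uv,zt)-s["position"])@M
far=[(u,60+np.argmax(m[60:200,u])-.5) for u in range(200,365,15)]
lft=[(150+np.argmax(m[v,150:230])-.5,v) for v in range(125,200,10) ]
rgt=[(420-np.argmax(m[v,300:421][::-1])+.5,v) for v in range(125,200,10)]
F=tool(far);L=tool(lft);G=tool(rgt);print("far",F[:,0].round(4),"left",L[:,1].round(4),"right",G[:,1].round(4))
print("tilt far deg",np.degrees(np.polyfit(F[:,1],F[:,0],1)[0]),"left",np.degrees(np.polyfit(L[:,0],L[:,1],1)[0]),np.degrees(np.polyfit(G[:,0],G[:,1],1)[0]))
```

```text
far [0.0816 0.0815 0.0815 0.0815 0.0814 0.0814 0.0814 0.0815 0.0815 0.0815
 0.0815] left [-0.059  -0.0595 -0.0594 -0.0593 -0.0592 -0.0592 -0.0591 -0.0596] right [0.0595 0.0594 0.0599 0.0598 0.0597 0.0597 0.0596 0.0595]
tilt far deg -0.007775403835310097 left 0.21767381368556823 -0.08293579000938874
```

```bash
python3 drive.py '[[0,0.313,0.219,0,-0.62],[0,0.313,0.219,0,-0.62],[0,0.313,0.219,0,-0.62],[0,0.313,0.219,0,-0.62],[0,0.313,0.219,0,-0.62],[0,0.313,0.219,0,-0.62],[0,0.313,0.219,0,-0.62],[0,0.313,0.219,0,-0.62]]'; python3 drive.py '[[0,0,0,0,0],[0,0,0,0,0]]'; python3 go.py .5285 .2061 .16 165.8
```

```text
time_s: 5.47
position: [0.5315, 0.1577, 0.2013]
orientation: [-3.14, -0.003, 2.893]
force: [0.6, 0.8, -2.2]
grip_width: 0.0155
grasp_force: 40.0
time_s: 5.63
position: [0.5318, 0.1579, 0.2013]
orientation: [-3.14, -0.003, 2.897]
force: [0.4, -1.3, -3.3]
grip_width: 0.0158
grasp_force: 40.0
at [0.5318 0.1579 0.2013] yaw 165.97 F [ 0.4 -1.3 -3.3] shift [0.0147 0.0461 0.0413] turn 0.003 rows 1.5 t 5.63
```

```bash
python3 drive.py '[[0,0.0147,0.0461,0.005,0.003],[0,0.0147,0.0461,0.02,0.003],[0,0.0147,0.0461,0.04,0.003],[0,0.0147,0.0461,0.05,0.003],[0,0.0147,0.0461,0.05,0.003]]'; python3 go.py .5285 .2061 .13 165.8
python3 - <<'E'
from plant import r, optics, sensors
import pickle,cv2,numpy as np
d=optics.snapshot("wrist");t=optics.snapshot("top");c=optics.snapshot("scene");pickle.dump((d,t,c),open("w4.pkl","wb"))
a=d["color"][:,:,::-1][:300,100:460]
b=cv2.resize(c["color"][100:200,255:365,::-1],None,fx=4,fy=4)
b=b[:300]
cv2.imwrite("pics/w4.png",np.hstack([a[:300],b[:300]]))
E
```

```text
time_s: 6.05
position: [0.5284, 0.2024, 0.15]
orientation: [-3.138, -0.005, 2.889]
force: [-1.0, -0.6, -2.7]
grip_width: 0.0156
grasp_force: 40.0
at [0.5284 0.2024 0.15  ] yaw 165.52 F [-1.  -0.6 -2.7] shift [0.0007 0.0037 0.02  ] turn -0.005 rows 0.5 t 6.05
```

View pics/w4.png

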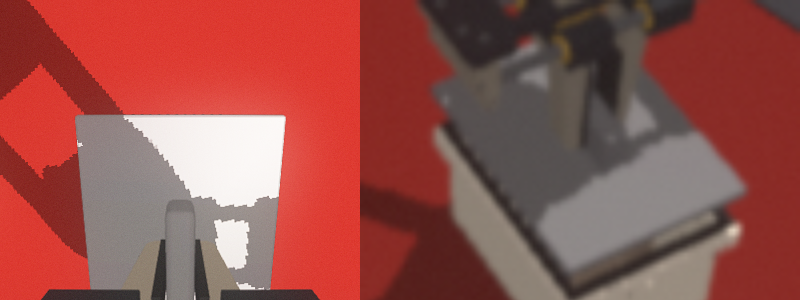

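The lid is hovering just above the seal and overlaps the tub well. I correct the last few millimetres before lowering it.

```bash
python3 drive.py '[[0,0,0.003,0,-0.003],[0,0,0.003,0,-0.003],[0,0,0.003,0,-0.003]]'; python3 go.py .5285 .2061 .13 165.8
```

```text
time_s: 6.45
position: [0.5317, 0.2074, 0.1542]
orientation: [3.141, 0.001, 2.893]
force: [-0.8, 0.6, -2.1]
grip_width: 0.0153
grasp_force: 40.0
at [0.5317 0.2074 0.1542] yaw 165.74 F [-0.8  0.6 -2.1] shift [ 0.0028 -0.0021  0.0241] turn -0.001 rows 0.6 t 6.45
```

```bash
for i in 1 2 3; do python3 drive.py '[[0,0,0,0,0],[0,0,0,0,0]]' | sed -n 2,3p; done; python3 go.py .5285 .2061 .13 165.8
```

```text
position: [0.5312, 0.2074, 0.1537]
orientation: [3.141, 0.0, 2.893]
position: [0.5311, 0.2074, 0.1534]
orientation: [3.142, 0.0, 2.893]
position: [0.5311, 0.2074, 0.1533]
orientation: [3.142, -0.0, 2.893]
at [0.5311 0.2074 0.1533] yaw 165.75 F [ 0.1  1.1 -2.2] shift [ 0.0022 -0.0019  0.0233] turn -0.001 rows 0.6 t 6.95
```

```bash
python3 drive.py '[[0,0.002,-0.002,0,0],[0,0.002,-0.002,0.006,0],[0,0.002,-0.002,0.012,0],[0,0.002,-0.002,0.016,0],[0,0.002,-0.002,0.016,0],[0,0.002,-0.002,0.016,0]]'; python3 go.py .5285 .2061 .126 165.8; python3 drive.py '[[0,0,0,0.003,0],[0,0,0,0.006,0],[0,0,0,0.006,0],[0,0,0,0.006,0]]'; python3 go.py .5285 .2061 .126 165.8
```

```text
time_s: 7.45
position: [0.5284, 0.2058, 0.1367]
orientation: [-3.141, -0.001, 2.893]
force: [0.1, 0.4, -2.1]
grip_width: 0.0158
grasp_force: 40.0
at [0.5284 0.2058 0.1367] yaw 165.74 F [ 0.1  0.4 -2.1] shift [-0.0001  0.0004  0.0107] turn -0.001 rows 0.3 t 7.45
time_s: 7.78
position: [0.5285, 0.2059, 0.1311]
orientation: [-3.141, -0.0, 2.893]
force: [0.3, -0.2, -3.0]
grip_width: 0.0158
grasp_force: 40.0
at [0.5285 0.2059 0.1311] yaw 165.74 F [ 0.3 -0.2 -3. ] shift [0.0001 0.0002 0.0051] turn -0.001 rows 0.1 t 7.78
```

```bash
python3 drive.py '[[0,0,0,0.002,0],[0,0,0,0.004,0],[0,0,0,0.004,0]]';  python3 drive.py '[[0,0,0,0.001,0],[0,0,0,0.001,0]]'; python3 go.py .5285 .2061 .126 165.8
```

```text
time_s: 8.03
position: [0.5285, 0.2058, 0.127]
orientation: [-3.141, -0.0, 2.893]
force: [-0.8, -0.2, -2.1]
grip_width: 0.0156
grasp_force: 40.0
time_s: 8.2
position: [0.5287, 0.2059, 0.1264]
orientation: [3.142, 0.0, 2.893]
force: [-0.5, 0.4, -2.3]
grip_width: 0.016
grasp_force: 40.0
at [0.5287 0.2059 0.1264] yaw 165.74 F [-0.5  0.4 -2.3] shift [0.0003 0.0001 0.0004] turn -0.001 rows 0.0 t 8.2
```

```bash
python3 drive.py '[[0,0,0,0.001,0],[0,0,0,0.001,0]]' | grep -E "pos|force";  python3 drive.py '[[0,0,0,0.0007,0],[0,0,0,0.0007,0]]'| grep -E "pos|force"
```

```text
position: [0.5288, 0.2059, 0.1263]
force: [-3.6, -1.7, 9.1]
grasp_force: 40.0
position: [0.5288, 0.2059, 0.1263]
force: [-6.1, -2.4, 14.9]
grasp_force: 40.0
```

```bash
python3 drive.py '[[0,0,0,-0.0014,0],[0,0,0,-0.0014,0]]'| grep -E "pos|force"; python3 drive.py '[[0.04,0,0,0,0],[0.04,0,0,0,0],[0.04,0,0,0,0],[0.04,0,0,0,0]]'; python3 drive.py '[[0.04,0,0,-0.03,0],[0.04,0,0,-0.07,0],[0.04,0,0,-0.1,0],[0.0,0,0,-0.11,0],[0.0,0,0,-0.11,0],[0.0,0,0,-0.11,0],[0,0,0,-0.11,0]]'
python3 - <<'E'
from plant import r, optics, sensors
import pickle,cv2,numpy as np
d=optics.snapshot("wrist");t=optics.snapshot("top");c=optics.snapshot("scene");pickle.dump((d,t,c),open("w5.pkl","wb"))
b=cv2.resize(c["color"][100:200,255:365,::-1],None,fx=3,fy=3);e=np.zeros((420,330,3),np.uint8);e[:300]=b
cv2.imwrite("pics/w5.png",np.hstack([d["color"][:,60:500,::-1],e]))
E
```

```text
position: [0.5289, 0.206, 0.1264]
force: [0.6, -0.4, -2.4]
grasp_force: 40.0
time_s: 9.03
position: [0.5287, 0.2059, 0.1259]
orientation: [-3.142, -0.0, 2.893]
force: [0.0, 0.3, -0.5]
grip_width: 0.0391
grasp_force: 0.0
time_s: 9.62
position: [0.5277, 0.2055, 0.2342]
orientation: [-3.14, -0.002, 2.893]
force: [0.2, 0.1, -1.0]
grip_width: 0.0153
grasp_force: 0.0
```

View pics/w5.png

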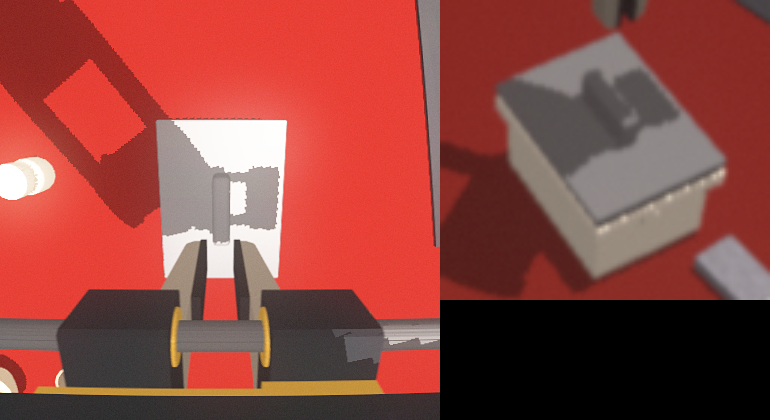

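The lid lies on the tub with its rim edges parallel to it. In the wrist picture its corners are near (217,121), (347,121), (337,277), (225,277) in full-image pixels.

```bash
cat > lidm.py <<'E'
from meas import *
def lid(d,z=.0945):
    hsv=cv2.cvtColor(d["color"],cv2.COLOR_RGB2HSV);m=((hsv[...,1]<90)&(hsv[...,2]>40)).astype(np.uint8)
    return m
def corners(P,C,yaw):
    ex=np.array([np.cos(yaw),np.sin(yaw)]);ey=np.array([-ex[1],ex[0]]);o={}
    for n,(a,b) in dict(a=(1,1),b=(1,-1),c=(-1,-1),d=(-1,1)).items():
        p=np.array(C)+a*.066*ex+b*.046*ey
        s=(np.linalg.norm(P[...,:2]-p,axis=2)<.008)&(P[...,2]>.075)&(P[...,2]<.105);o[n]=(p.round(4).tolist(),round(float(np.median(P[s][:,2])),4) if s.sum()>3 else None,int(s.sum()))
    return o
E
python3 - <<'E'
from lidm import *
d,t,c=pickle.load(open("w5.pkl","rb"))
hsv=cv2.cvtColor(d["color"],cv2.COLOR_RGB2HSV);m=(hsv[...,1]<100).astype(np.uint8)
far=[(u,60+np.argmax(m[60:200,u])-.5) for u in range(245,335,10)]
lft=[(180+np.argmax(m[v,180:260])-.5,v) for v in range(130,235,10)]
rgt=[(400-np.argmax(m[v,300:401][::-1])+.5,v) for v in range(130,235,10)]
X=[onplane(d,e,.0945)[:,:2] for e in(far,lft,rgt)]
yaws=[cv2.fitLine(x.astype(np.float32),cv2.DIST_L2,0,1e-4,1e-5).ravel() for x in X]
print([np.degrees(np.arctan2(y[1],y[0])).round(2) for y in yaws])
yaw=np.radians(165.75);ex=np.array([np.cos(yaw),np.sin(yaw)]);ey=np.array([-ex[1],ex[0]])
f=np.median(X[0]@ex);l=np.median(X[1]@ey);g=np.median(X[2]@ey);print("width",abs(l-g));C=(f-.08)*ex+(l+g)/2*ey;print("lid C",C)
for n,k in(("w",d),("top",t),("scene",c)): print(n,corners(depthpts(k),C,yaw-np.pi))
E
```

```text
[np.float32(75.41), np.float32(-14.08), np.float32(-14.34)]
width 0.11914648134460565
lid C [0.52652846 0.20654276]
w {'a': ([0.6018, 0.2349], 0.0944, 72), 'b': ([0.5792, 0.1457], 0.0943, 46), 'c': ([0.4512, 0.1782], 0.0944, 243), 'd': ([0.4739, 0.2674], 0.0945, 243)}
top {'a': ([0.6018, 0.2349], 0.0945, 39), 'b': ([0.5792, 0.1457], 0.0947, 38), 'c': ([0.4512, 0.1782], 0.0951, 41), 'd': ([0.4739, 0.2674], None, 0)}
scene {'a': ([0.6018, 0.2349], 0.0951, 29), 'b': ([0.5792, 0.1457], 0.0957, 33), 'c': ([0.4512, 0.1782], 0.095, 25), 'd': ([0.4739, 0.2674], 0.0955, 22)}
```

```bash
python3 go.py .6018 .2349 .125 165.8
```

```text
at [0.5278 0.2056 0.2342] yaw 165.74 F [ 1.  -0.1  0.4] shift [-0.0647  0.0468  0.109 ] turn -0.001 rows 3.2 t 9.77
```

```bash
python3 drive.py '[[0,-0.04,0.029,0,0],[0,-0.065,0.047,0.03,0],[0,-0.065,0.047,0.06,0],[0,-0.065,0.047,0.09,0],[0,-0.065,0.047,0.1,0],[0,-0.065,0.047,0.1,0],[0,-0.065,0.047,0.1,0]]' | grep -E "time|pos|^force"; python3 go.py .6018 .2349 .120 165.8
```

```text
time_s: 10.35
position: [0.6029, 0.2353, 0.1359]
force: [0.3, 0.4, 0.5]
at [0.6029 0.2353 0.1359] yaw 165.75 F [0.3 0.4 0.5] shift [ 0.0009 -0.0006  0.0159] turn -0.001 rows 0.4 t 10.35
```

```bash
python3 drive.py '[[0,0.001,0,0.008,0],[0,0.001,0,0.015,0],[0,0.001,0,0.015,0],[0,0.001,0,0.015,0]]' | grep -E "pos|^force"; for i in 1; do python3 drive.py '[[0,0,0,0.0015,0],[0,0,0,0.0025,0],[0,0,0,0.0025,0]]' | grep -E "pos|^force";done; python3 drive.py '[[0,0,0,0.001,0],[0,0,0,0.001,0]]' | grep -E "pos|^force"
```

```text
position: [0.6022, 0.2357, 0.1215]
force: [0.3, 0.0, 0.3]
position: [0.6027, 0.2359, 0.1196]
force: [-1.5, -0.4, 5.4]
position: [0.6029, 0.2359, 0.1191]
force: [-1.7, -0.0, 8.7]
```

```bash
python3 drive.py '[[0,0.001,0,0.001,0],[0,0.001,0,0.001,0]]' | grep -E "pos|^force"; python3 drive.py '[[0,0,0,0.001,0],[0,0,0,0.001,0]]' | grep -E "pos|^force";python3 drive.py '[[0,0,0,0.001,0],[0,0,0,0.001,0]]' | grep -E "pos|^force";python3 drive.py '[[0,0,0,0.001,0],[0,0,0,0.001,0]]' | grep -E "pos|^force"
```

```text
position: [0.6028, 0.2361, 0.1187]
force: [-1.1, -2.3, 11.6]
position: [0.603, 0.2362, 0.118]
force: [-1.1, -1.3, 12.7]
position: [0.6031, 0.2361, 0.117]
force: [-0.3, -2.5, 13.5]
position: [0.6031, 0.2362, 0.1161]
force: [-0.7, -1.0, 14.0]
```

Sinking at about 13 N, as expected. I carry on to the bottom (about 0.113).

```bash
python3 drive.py '[[0,0.001,-0.001,0.001,0],[0,0.001,-0.001,0.002,0],[0,0.001,-0.001,0.002,0]]' | grep -E "pos|^force"; python3 drive.py '[[0,0,0,0.001,0],[0,0,0,0.001,0]]' | grep -E "pos|^force";python3 drive.py '[[0,0,0,0.001,0],[0,0,0,0.001,0]]' | grep -E "pos|^force";python3 drive.py '[[0,0,0,0.001,0],[0,0,0,0.001,0]]' | grep -E "pos|^force"
```

```text
position: [0.6029, 0.2362, 0.1148]
force: [0.8, 0.4, 15.8]
position: [0.603, 0.2362, 0.1146]
force: [-1.5, -1.5, 22.2]
position: [0.6031, 0.2362, 0.1144]
force: [-3.3, -2.5, 30.3]
position: [0.6031, 0.2362, 0.1143]
force: [-6.5, -2.9, 36.6]
```

```bash
python3 drive.py '[[0,0,0,-0.012,0],[0,0,0,-0.022,0],[0,0,-0.04,-0.022,0],[0,0,-0.08,-0.022,0],[0,0,-0.092,-0.022,0],[0,0,-0.092,-0.015,0],[0,0,-0.092,-0.015,0]]' | grep -E "pos|^force"; python3 go.py .5792 .1457 .120 165.8
```

```text
position: [0.5772, 0.1456, 0.1228]
force: [-0.6, -0.3, -1.3]
at [0.5772 0.1456 0.1228] yaw 165.64 F [-0.6 -0.3 -1.3] shift [-0.0019  0.0006  0.0028] turn -0.003 rows 0.1 t 13.1
```

```bash
python3 drive.py '[[0,-0.002,0,0.002,0],[0,-0.002,0,0.004,0],[0,-0.002,0,0.004,0]]' | grep -E "pos|^force"; python3 drive.py '[[0,0,0,0.001,0],[0,0,0,0.002,0],[0,0,0,0.002,0]]' | grep -E "pos|^force";python3 drive.py '[[0,0,0,0.001,0],[0,0,0,0.002,0],[0,0,0,0.002,0]]' | grep -E "pos|^force"
```

```text
position: [0.5802, 0.1466, 0.1194]
force: [1.0, -0.3, 0.4]
position: [0.5802, 0.1466, 0.1181]
force: [1.0, 1.8, 4.5]
position: [0.5804, 0.1463, 0.1168]
force: [-1.3, -0.1, 10.6]
```

```bash
python3 drive.py '[[0,0,0,0.001,0],[0,0,0,0.002,0],[0,0,0,0.002,0]]' | grep -E "pos|^force"
```

```text
position: [0.5804, 0.1463, 0.115]
force: [-1.8, -0.9, 12.5]
```

```bash
python3 drive.py '[[0,0,0,0.001,0],[0,0,0,0.002,0],[0,0,0,0.002,0]]' | grep -E "pos|^force"; python3 drive.py '[[0,0,0,0.001,0],[0,0,0,0.001,0]]' | grep -E "pos|^force"; python3 drive.py '[[0,0,0,0.001,0],[0,0,0,0.001,0]]' | grep -E "pos|^force"
```

```text
position: [0.5804, 0.1464, 0.114]
force: [-4.6, 0.2, 21.5]
position: [0.5805, 0.1464, 0.1138]
force: [-7.8, -0.7, 31.1]
position: [0.5805, 0.1464, 0.1137]
force: [-10.7, -3.5, 41.0]
```

```bash
python3 drive.py '[[0,0,0,-0.014,0],[0,0,0,-0.026,0],[0,0.04,0,-0.026,0],[0,0.08,0,-0.026,0],[0,0.12,0,-0.026,0],[0,0.132,0,-0.026,0],[0,0.132,0,-0.02,0],[0,0.132,0,-0.02,0]]' | grep -E "pos|^force"; python3 go.py .4512 .1782 .120 165.8
```

```text
position: [0.4515, 0.1785, 0.1292]
force: [-0.2, -0.4, 0.1]
at [0.4515 0.1785 0.1292] yaw 165.83 F [-0.2 -0.4  0.1] shift [ 0.0002 -0.0003  0.0092] turn 0.001 rows 0.2 t 15.35
```

```bash
python3 drive.py '[[0,0,0,0.003,0],[0,0,0,0.006,0],[0,0,0,0.006,0]]' | grep -E "pos|^force"; python3 drive.py '[[0,0,0,0.001,0],[0,0,0,0.002,0],[0,0,0,0.002,0]]' | grep -E "pos|^force";python3 drive.py '[[0,0,0,0.001,0],[0,0,0,0.002,0],[0,0,0,0.002,0]]' | grep -E "pos|^force"; python3 drive.py '[[0,0,0,0.001,0],[0,0,0,0.002,0],[0,0,0,0.002,0]]' | grep -E "pos|^force"
```

```text
position: [0.4523, 0.1778, 0.1228]
force: [0.2, 0.5, -0.5]
position: [0.4516, 0.1779, 0.1213]
force: [0.4, 0.4, 0.4]
position: [0.4516, 0.1781, 0.1198]
force: [-0.3, -0.9, 3.6]
position: [0.4514, 0.1779, 0.1181]
force: [-2.0, -2.7, 8.9]
```

```bash
python3 drive.py '[[0,0,0,0.001,0],[0,0,0,0.002,0],[0,0,0,0.002,0]]' | grep -E "pos|^force"; python3 drive.py '[[0,0,0,0.001,0],[0,0,0,0.002,0],[0,0,0,0.002,0]]' | grep -E "pos|^force";python3 drive.py '[[0,0,0,0.001,0],[0,0,0,0.0015,0],[0,0,0,0.0015,0]]' | grep -E "pos|^force"
```

```text
position: [0.4512, 0.1779, 0.1162]
force: [-3.8, -1.9, 11.4]
position: [0.4513, 0.1778, 0.1144]
force: [-4.6, -3.2, 14.1]
position: [0.4514, 0.1778, 0.114]
force: [-8.4, -4.9, 31.2]
```

Corner c is down, so corner d is next (tool y +0.092).

```bash
python3 drive.py '[[0,0,0,-0.014,0],[0,0,0,-0.026,0],[0,0,0.04,-0.026,0],[0,0,0.08,-0.026,0],[0,0,0.092,-0.026,0],[0,0,0.092,-0.018,0],[0,0,0.092,-0.018,0]]' | grep -E "pos|^force"; python3 go.py .4739 .2674 .120 165.8; python3 drive.py '[[0,0,0,0.003,0],[0,0,0,0.005,0],[0,0,0,0.005,0]]' | grep -E "pos|^force"; python3 drive.py '[[0,0,0,0.001,0],[0,0,0,0.002,0],[0,0,0,0.002,0]]' | grep -E "pos|^force"
```

```text
position: [0.473, 0.2669, 0.1285]
force: [-0.9, -1.4, 0.6]
at [0.473  0.2669 0.1285] yaw 165.84 F [-0.9 -1.4  0.6] shift [-0.0008  0.0007  0.0085] turn 0.001 rows 0.2 t 17.68
position: [0.4735, 0.266, 0.1244]
force: [0.3, -1.3, 0.1]
position: [0.4741, 0.2669, 0.123]
force: [0.2, 0.2, -0.4]
```

```bash
for k in 1; do python3 drive.py '[[0,0,0,0.002,0],[0,0,0,0.003,0],[0,0,0,0.003,0]]' | grep -E "pos|^force"; python3 drive.py '[[0,0,0,0.001,0],[0,0,0,0.002,0],[0,0,0,0.002,0]]' | grep -E "pos|^force";python3 drive.py '[[0,0,0,0.001,0],[0,0,0,0.002,0],[0,0,0,0.002,0]]' | grep -E "pos|^force"; python3 drive.py '[[0,0,0,0.001,0],[0,0,0,0.002,0],[0,0,0,0.002,0]]' | grep -E "pos|^force";done
```

```text
position: [0.474, 0.2671, 0.1199]
force: [0.3, 0.3, 0.2]
position: [0.4741, 0.2672, 0.1181]
force: [-1.1, -0.6, 3.8]
position: [0.474, 0.2675, 0.1165]
force: [-3.0, -0.3, 6.5]
position: [0.474, 0.2676, 0.1148]
force: [-4.7, -0.1, 12.3]
```

```bash
python3 drive.py '[[0,0,0,0.001,0],[0,0,0,0.002,0],[0,0,0,0.002,0]]' | grep -E "pos|^force"; python3 drive.py '[[0,0,0,0.001,0],[0,0,0,0.001,0]]' | grep -E "pos|^force"; python3 drive.py '[[0,0,0,-0.015,0],[0,0,0,-0.04,0],[0,0,0,-0.08,0],[0,0.05,-0.046,-0.11,0],[0,0.05,-0.046,-0.12,0],[0,0.05,-0.046,-0.12,0]]' | grep pos
python3 - <<'E'
from lidm import *
from plant import r, optics, sensors
yaw=np.radians(-14.2)
for n in("wrist","top","scene"):
    d=optics.snapshot(n);P=depthpts(d);print(n,{k:v[1:] for k,v in corners(P,(.5267,.2064),yaw).items()})
    ex=np.array([np.cos(yaw),np.sin(yaw)]);ey=np.array([-ex[1],ex[0]])
    q=(P[...,:2]-[.5267,.2064]);x=q@ex;y=q@ey;s=(abs(x)<.076)&(abs(y)<.056)&((abs(x)>.04)|(abs(y)>.02))&(abs(P[...,2]-.09)<.015)
    A=np.c_[x[s],y[s],np.ones(s.sum())];print(np.linalg.lstsq(A,P[s][:,2],rcond=None)[0].round(4),s.sum())
E
```

```text
position: [0.4741, 0.2675, 0.1134]
force: [-6.2, -2.6, 19.0]
position: [0.4742, 0.2675, 0.1133]
force: [-9.3, -3.4, 30.5]
position: [0.4117, 0.2336, 0.2342]
wrist {'a': (None, 0), 'b': (None, 0), 'c': (0.0886, 170), 'd': (0.0882, 168)}
[ 0.     -0.0031  0.0884] 2205
top {'a': (0.0881, 39), 'b': (0.0894, 35), 'c': (0.0889, 40), 'd': (0.0891, 41)}
[-0.0009 -0.0042  0.0887] 2667
scene {'a': (0.0894, 31), 'b': (0.0903, 30), 'c': (0.0899, 23), 'd': (0.0893, 21)}
[ 0.001  -0.0025  0.0896] 1777
```

All four corners are down to about 88–89 mm. The -y side (b, c) still looks a few tenths of a millimetre high, so I do a second round starting at c.

```bash
python3 go.py .4512 .1782 .125 165.8; python3 drive.py '[[0,-0.026,-0.021,0,0],[0,-0.052,-0.043,0.02,0],[0,-0.052,-0.043,0.06,0],[0,-0.052,-0.043,0.09,0],[0,-0.052,-0.043,0.105,0],[0,-0.052,-0.043,0.105,0],[0,-0.052,-0.043,0.105,0]]' | grep pos; python3 go.py .4512 .1782 .1142 165.8
```

```text
at [0.4147 0.2352 0.2312] yaw 165.75 F [0.1 0.6 0.3] shift [-0.0493 -0.0464  0.1062] turn -0.001 rows 3.0 t 20.25
position: [0.4539, 0.1803, 0.1245]
at [0.4539 0.1803 0.1245] yaw 165.74 F [0.2 0.2 1.2] shift [ 0.0021 -0.0027  0.0103] turn -0.001 rows 0.3 t 20.83
```

```bash
python3 drive.py '[[0,0.002,-0.0025,0.005,0],[0,0.002,-0.0025,0.01,0],[0,0.002,-0.0025,0.01,0]]' | grep -E "pos|^force"; python3 drive.py '[[0,0,0,0.001,0],[0,0,0,0.0015,0],[0,0,0,0.0015,0]]' | grep -E "pos|^force"; python3 drive.py '[[0,0,0,0.001,0],[0,0,0,0.001,0]]' | grep -E "pos|^force"
```

```text
position: [0.4516, 0.1787, 0.116]
force: [-0.1, -0.2, -0.5]
position: [0.4518, 0.1787, 0.1149]
force: [0.2, 0.2, -0.6]
position: [0.4518, 0.1787, 0.1138]
force: [0.2, -0.2, 1.2]
```

```bash
python3 drive.py '[[0,0,0,0.001,0],[0,0,0,0.002,0],[0,0,0,0.002,0]]' | grep -E "pos|^force"; python3 drive.py '[[0,0,0,0.001,0],[0,0,0,0.0015,0],[0,0,0,0.0015,0]]' | grep -E "pos|^force"; python3 drive.py '[[0,0,0,-0.008,0],[0,0,0,-0.013,0],[0,-0.04,0,-0.013,0],[0,-0.08,0,-0.013,0],[0,-0.12,0,-0.013,0],[0,-0.132,0,-0.013,0],[0,-0.132,0,-0.008,0],[0,-0.132,0,-0.008,0]]' | grep -E "pos|^force";python3 go.py .5792 .1457 .1142 165.8
```

```text
position: [0.4519, 0.1786, 0.1133]
force: [-6.7, -3.4, 25.7]
position: [0.4519, 0.1786, 0.1132]
force: [-12.7, -5.0, 45.8]
position: [0.5783, 0.1456, 0.1165]
force: [-0.5, 0.4, -0.6]
at [0.5783 0.1456 0.1165] yaw 165.69 F [-0.5  0.4 -0.6] shift [-0.0009  0.0003  0.0023] turn -0.002 rows 0.1 t 22.67
```

```bash
python3 drive.py '[[0,-0.001,0,0.001,0],[0,-0.001,0,0.002,0],[0,-0.001,0,0.002,0]]' | grep -E "pos|^force"; python3 drive.py '[[0,0,0,0.001,0],[0,0,0,0.0015,0],[0,0,0,0.0015,0]]' | grep -E "pos|^force"; python3 drive.py '[[0,0,0,0.001,0],[0,0,0,0.001,0]]' | grep -E "pos|^force"
```

```text
position: [0.5791, 0.1461, 0.1158]
force: [0.1, 0.0, 0.3]
position: [0.5802, 0.146, 0.1146]
force: [0.7, -1.2, -0.1]
position: [0.5805, 0.1459, 0.1137]
force: [-0.4, -0.1, 2.1]
```

```bash
python3 drive.py '[[0,0,0,0.001,0],[0,0,0,0.0015,0],[0,0,0,0.0015,0]]' | grep -E "pos|^force"; python3 drive.py '[[0,0,0,0.001,0],[0,0,0,0.001,0]]' | grep -E "pos|^force"; python3 drive.py '[[0,0,0,-0.006,0],[0,0,0,-0.012,0],[0,0,0.04,-0.012,0],[0,0,0.08,-0.012,0],[0,0,0.092,-0.012,0],[0,0,0.092,-0.007,0],[0,0,0.092,-0.007,0]]' | grep -E "pos|^force";python3 go.py .6018 .2349 .1142 165.8
```

```text
position: [0.5806, 0.1459, 0.1134]
force: [-5.4, -0.7, 14.4]
position: [0.5806, 0.1459, 0.1133]
force: [-8.9, -1.0, 24.3]
position: [0.6023, 0.235, 0.1168]
force: [0.1, 0.1, -1.5]
at [0.6023 0.235  0.1168] yaw 165.84 F [ 0.1  0.1 -1.5] shift [ 0.0005 -0.0002  0.0026] turn 0.001 rows 0.1 t 24.33
```

```bash
python3 drive.py '[[0,0,0,0.002,0],[0,0,0,0.003,0],[0,0,0,0.003,0]]' | grep -E "pos|^force"; python3 drive.py '[[0,0,0,0.001,0],[0,0,0,0.0015,0],[0,0,0,0.0015,0]]' | grep -E "pos|^force"; python3 drive.py '[[0,0,0,0.001,0],[0,0,0,0.001,0]]' | grep -E "pos|^force"; python3 drive.py '[[0,0,0,0.001,0],[0,0,0,0.001,0]]' | grep -E "pos|^force"
```

```text
position: [0.6027, 0.2337, 0.1147]
force: [0.6, -1.0, 0.2]
position: [0.6032, 0.2345, 0.1136]
force: [0.1, -0.8, 0.1]
position: [0.6033, 0.2346, 0.1134]
force: [-2.1, -2.2, 7.4]
position: [0.6033, 0.2346, 0.1134]
force: [-5.9, -3.3, 17.2]
```

```bash
python3 drive.py '[[0,0,0,0.001,0],[0,0,0,0.001,0]]' | grep -E "pos|^force"; python3 drive.py '[[0,0,0,-0.008,0],[0,0,0,-0.014,0],[0,0.04,0,-0.014,0],[0,0.08,0,-0.014,0],[0,0.12,0,-0.014,0],[0,0.132,0,-0.014,0],[0,0.132,0,-0.008,0],[0,0.132,0,-0.006,0]]' | grep -E "pos|^force";python3 go.py .4739 .2674 .1142 165.8
```

```text
position: [0.6033, 0.2346, 0.1133]
force: [-8.0, -4.6, 24.7]
position: [0.4754, 0.2679, 0.1164]
force: [0.6, 0.3, 0.6]
at [0.4754 0.2679 0.1164] yaw 165.83 F [0.6 0.3 0.6] shift [ 0.0014 -0.0008  0.0022] turn 0.0 rows 0.1 t 26.0
```

```bash
python3 drive.py '[[0,0,0,0.002,0],[0,0,0,0.003,0],[0,0,0,0.003,0]]' | grep -E "pos|^force"; python3 drive.py '[[0,0,0,0.001,0],[0,0,0,0.002,0],[0,0,0,0.002,0]]' | grep -E "pos|^force"; python3 drive.py '[[0,0,0,0.001,0],[0,0,0,0.001,0]]' | grep -E "pos|^force"
```

```text
position: [0.4766, 0.2674, 0.1135]
force: [0.2, 1.0, 1.6]
position: [0.4766, 0.2675, 0.1133]
force: [-5.3, -2.5, 22.6]
position: [0.4767, 0.2674, 0.1132]
force: [-8.2, -4.7, 33.5]
```

```bash
python3 drive.py '[[0,0,0,-0.015,0],[0,0,0,-0.05,0],[0,0,0,-0.09,0],[0,-0.033,-0.023,-0.12,0],[0,-0.066,-0.046,-0.12,0],[0,-0.066,-0.046,-0.12,0],[0,-0.066,-0.046,-0.12,0],[0,-0.066,-0.046,-0.12,0]]' | grep pos
python3 - <<'E'
from lidm import *
from plant import r, optics, sensors
yaw=np.radians(-14.2);ex=np.array([np.cos(yaw),np.sin(yaw)]);ey=np.array([-ex[1],ex[0]]);old=dict(zip(("wrist","top","scene"),pickle.load(open("w5.pkl","rb"))))
for n in("wrist","top","scene"):
    d=optics.snapshot(n);o=old[n]
    for k in(o,d):
        P=depthpts(k);q=(P[...,:2]-[.5267,.2064]);x=q@ex;y=q@ey;s=(abs(x)<.076)&(abs(y)<.056)&((abs(x)>.04)|(abs(y)>.02))&(abs(P[...,2]-.09)<.012)
        A=np.c_[x[s],y[s],np.ones(s.sum())];print(n,np.linalg.lstsq(A,P[s][:,2],rcond=None)[0].round(4),s.sum(),[v[1] for v in corners(P,(.5267,.2064),yaw).values()])
c=d["color"][:,:,::-1];cv2.imwrite("pics/fin.png",np.hstack([cv2.resize(c[100:200,255:365],(440,400)),cv2.resize(c[100:380,150:400],(357,400))]))
print(sensors.sense()["time_s"])
E
```

```text
position: [0.5277, 0.2061, 0.2297]
wrist [ 0.0013 -0.0003  0.0946] 12183 [0.0944, 0.0943, 0.0945, 0.0945]
wrist [ 0.0013 -0.0005  0.0882] 12194 [0.0881, 0.0881, 0.0881, 0.088]
top [-0.0003  0.0008  0.0949] 1368 [0.0947, 0.0947, 0.0951, None]
top [-0.0011 -0.0017  0.0885] 1403 [0.089, 0.0885, 0.0883, None]
scene [-0.0007  0.0002  0.0957] 1794 [0.0951, 0.0957, 0.095, 0.0955]
scene [ 0.0003 -0.0002  0.0894] 1772 [0.089, 0.089, 0.0891, 0.0892]
27.4833
```

View pics/fin.png

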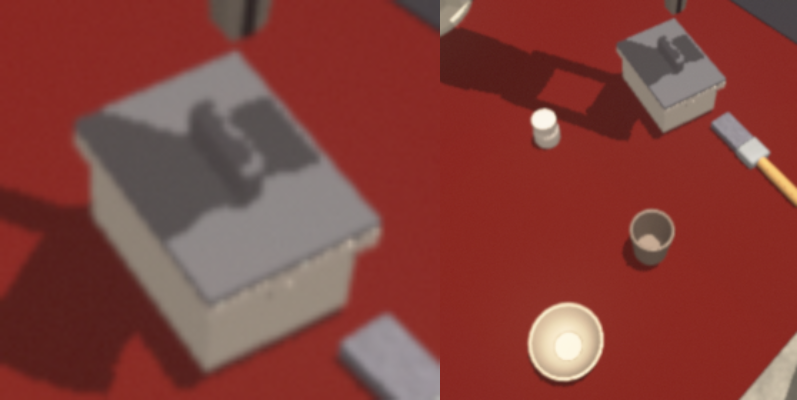

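The lid now lies flush: all four corners read 88.0–88.1 mm in the wrist view, 6.4 mm lower than before pressing. The bystanders stand where they were and the gripper is clear.

```bash
python3 -c "
from plant import r, optics, sensors
print(r.job_done())"
```

```text
the job is handed in; nothing more can be done
None
```

I laid the lid on the tub by its handle and pressed it down corner by corner over two rounds; all four corners now measure 88.0–88.1 mm (88 mm is fully seated), and I handed the job in at about 27.5 s with the gripper clear and the other things left in place.

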